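# Scrape the sliced carrots from the board into the roasting tray

### The job

Take the bench scraper out of its slanted stand and use its blade to scrape all six carrot slices off the chopping board and over the rim into the baking tray beside it; then put the scraper back in its stand, fully home in the slot. Move the slices with the scraper only, not with the gripper, leave the board and the tray where they stand, and do not disturb the pepper mill and the spice jar.

Things in the scene. Friction and masses are not known exactly. Their poses are not given: they have to be found in the camera images.
- scraper: bench scraper 130 mm tall: steel blade 140 mm wide, 3 mm thick, dark wooden grip along its top (144 long, 22 thick, 28 tall, centre 116 mm from the blade's edge). Origin: middle of the blade's edge; z from the edge to the grip, y along the edge, x square to the blade; same both ways round. At the start it stands in the stand, leaning 30 degrees
- scraper_stand: fixed slanted wooden stand, 174 mm wide, 107 mm tall. Origin: on the worktop below the middle of the slot's floor; z up, y along the slot; the scraper's grip leans to -x. The slot's upward direction is (-0.5, 0, 0.866); it is 9 mm wide, 150 long, 78 deep, its mouth flared; the block's top round it is 36 mm across and square to the slot
- slot_floor (a point): middle of the slot's floor, 30 mm above the worktop; the scraper's edge rests here when it is home. Axes as the stand
- slot_mouth (a point): middle of the slot's mouth, 78 mm up the slot from its floor. Axes as the stand
- board: loose wooden chopping board, 215 (x) x 300 (y) x 21 mm (z). Origin: centre of its underside, z up. One of its long sides stands against the tray
- tray: loose dark baking tray, 221 (x) x 341 (y) x 19 mm, rim 18 mm high and 12 thick, its inner faces at x = +-92 and y = +-152 mm; floor 4 mm thick. Origin: centre of its underside, z up. A long side stands along a long side of the board, a few mm away, on either side of it
- carrot_1: thick carrot slice lying on the board, a disc 34 mm across and 12 mm thick. Origin: its centre; z is its axis
- carrot_2: thick carrot slice lying on the board, a disc 32 mm across and 13 mm thick. Origin: its centre; z is its axis
- carrot_3: thick carrot slice lying on the board, a disc 36 mm across and 12 mm thick. Origin: its centre; z is its axis
- carrot_4: thick carrot slice lying on the board, a disc 30 mm across and 14 mm thick. Origin: its centre; z is its axis
- carrot_5: thick carrot slice lying on the board, a disc 34 mm across and 13 mm thick. Origin: its centre; z is its axis
- carrot_6: thick carrot slice lying on the board, a disc 32 mm across and 12 mm thick. Origin: its centre; z is its axis
- pepper_mill: wooden pepper mill, 58 mm across, 170 mm tall; stands beyond the stand and board, to be left alone. Origin: centre of its underside
- spice_jar: spice jar with dark cap, 41 mm across, 105 mm tall; stands beyond the stand and board, to be left alone. Origin: centre of its underside
Mind the look-alikes: they are no part of the job. Of the things shaped like the scraper_stand, the wooden one is meant.

How it is judged:
By the outcome, as a careful person would: the job done as asked, in the order asked, and still so for the second after the job is handed in, with the robot touching nothing.
It also fails if it takes over 59 s, if anything falls off the work surface, if the arm or the gripper's body presses on something with over 40 N, if the wrist force passes 120 N, or if a joint passes its speed limit or range.

### The arm

A 6-joint arm with a two-finger parallel gripper is mounted at the origin on a cart in front of the work surface, level with it; the furniture and walls round the work are solid. World frame = base frame: x ahead of the robot, y to its left, z up, the work surface at z = 0. Lengths are in m, angles in rad, forces in N, time in s.
With the tool pointing down it reaches from about 0.275 to 0.825 m from the base axis. Payload 5.2 kg.
Tool frame: the origin (TCP) lies midway between the tips of the shut fingers; the grasp point (between the pads) lies 19 mm behind it; z points along the fingers, y is the line along which they close (so a half turn about z gives the same grasp; the last joint's range is limited). The gripper opens to 93 mm and grips with 3 to 60 N. Pads are 15 mm wide; open, the fingers measure 128 mm over their backs; the gripper's body (75 mm by 188 mm) begins 65 mm behind the grasp point.
Start: joints at [-1.512, 0.259, 1.535, -0, 1.348, -0.203], TCP at [0.142, -0.531, 0.219] pointing down, gripper open.
Joint ranges: [-3.14, 3.14], [-0.91, 2.08], [0.19, 2.58], [-1.22, 4.36], [0.22, 2.71], [-3.12, 3.12]. Speed limits (rad/s): [2.57, 2.57, 3.14, 3.14, 3.14, 3.14].

### API

Orientations are given as a unit quaternion [w, x, y, z].
In Python, from plant import robot gives the robot as it stands.
- The arm moves only by the tool jog_arm, never from a script. Its argument "commands" is a list that holds one entry, the list of rows, each a list of 5 numbers: the finger opening in m, from 0 to 0.093, then the shift along the tool's x, y, z in m, then the turn about the tool's z in rad. A call has 1 to 8 rows; each row shifts and turns the commanded pose from where the row before left it, along the tool's axes as they then stand; what a row does not reach is not made up. A row lasts 1/12 s, in which the tool goes at most 41.7 mm and 7.16 degrees, less where a joint would pass 70% of its speed; a pose out of reach is approached as far as the arm can. A call with a gripper value outside its range is refused whole. The fingers move at their own pace and stop on an object; "grip_force" is the grip in N (left out, the last holds). Time passes only in rows, so rows that do not move let the fingers close. It gives the time, the measured TCP pose, the force, the opening and the grip force at its end, in the units of the state.
- robot.sense(): the state, without advancing time (a new reading comes with each control period).
- robot.camera(name): name is "side" or "top"; returns a dict with "color" (480x640x3 uint8, blue, green, red), "intrinsics" (3x3 intrinsics, pixels), "origin" and "orientation" of the camera in the world. Camera axes: x right, y up, looking along -z (the intrinsics and any distortion apply to the point x, -y, -z); pixel columns grow to the right and rows downward; lengths in m; the calibration is good to about 2 mm. A picture is of the moment at which its call begins. There is no depth.
- robot.job_done(): hands the job in; it is judged then, once.
The state is a dict: "time_s": time; "joint_positions": joint angles; "qd": joint speeds; "tau": joint torques, N m; "tcp_pos": TCP position; "tcp_rot": TCP orientation; "force": force on the tool from outside, world axes, zero at the start; "wrist_torque": the same for the moment, N m; "width": finger opening in m; "grasp_force": force on a finger pad.
Only numpy, scipy, OpenCV 4.12 (cv2) and the standard library are available. Lean on these libraries where they do the work, as an engineer would, in place of code of your own. Each camera call takes 0.05 s, during which the arm holds its last target. There are 200 camera calls.

## Working session

There is one attempt and no reset: what is moved stays moved. The work goes in short steps, Python scripts to look and compute and a tool call to move; the robot and the scene stay as the last step left them, time stands still between calls to the robot, and variables do not carry over. Pictures are saved under pics/ and viewed, at most 10 in all, crops included, and the job is handed in when it is done.

Besides the shell and the picture viewer there is one more tool, called after "Call:" by a JSON object that holds its "method" and its "body", one argument or row to a line. jog_arm: Moves the arm, as the interface text tells. Its arguments: {"type":"object","properties":{"commands":{"type":"array","items":{"type":"array","items":{"type":"array","items":{"type":"number"}}}},"grip_force":{"type":"number"}},"required":["commands"]}

```bash
ls; mkdir -p pics
python3 - <<'E'
from plant import robot
import cv2
for n in("top","side"):
    c=robot.camera(n); cv2.imwrite(f"pics/{n}0.png",c["color"]); print(n,c["intrinsics"],c["origin"],c["orientation"],[k for k in c])
print(robot.sense())
E
```

```text
pics
top [[478.643565     0.         320.41418458]
 [  0.         478.643565   240.73659586]
 [  0.           0.           1.        ]] [0.42278665 0.02627389 1.08716459] [ 0.71095508  0.02418815 -0.01659946 -0.70262527] ['color', 'intrinsics', 'origin', 'orientation']
side [[598.35939182   0.         316.69450141]
 [  0.         598.35939182 236.75007957]
 [  0.           0.           1.        ]] [ 0.12062038 -1.1456406   0.87349348] [ 0.86719739  0.4744106  -0.07240665 -0.13289296] ['color', 'intrinsics', 'origin', 'orientation']
{'time_s': 0.1, 'joint_positions': array([-1.51178790e+00,  2.59260357e-01,  1.53598884e+00, -1.51512132e-05,
        1.34797009e+00, -2.02835792e-01]), 'qd': array([ 0.00054852, -0.00283132, -0.00247286,  0.00091318, -0.00035528,
        0.00066069]), 'tau': array([ 2.32419916e-03, -4.38212764e+01, -2.84642762e+01,  7.18974648e-02,
        3.62105481e-02, -5.17196304e-05]), 'tcp_pos': array([ 0.142343  , -0.53075214,  0.21789998]), 'tcp_rot': array([-8.11744242e-04,  9.91441388e-01,  1.30550040e-01,  5.10702646e-05]), 'force': array([0.29674248, 0.79984808, 0.2656499 ]), 'wrist_torque': array([0.05122922, 0.05643535, 0.03064161]), 'grasp_force': 0.0, 'width': 0.0929375968381306}
```

View pics/top0.png

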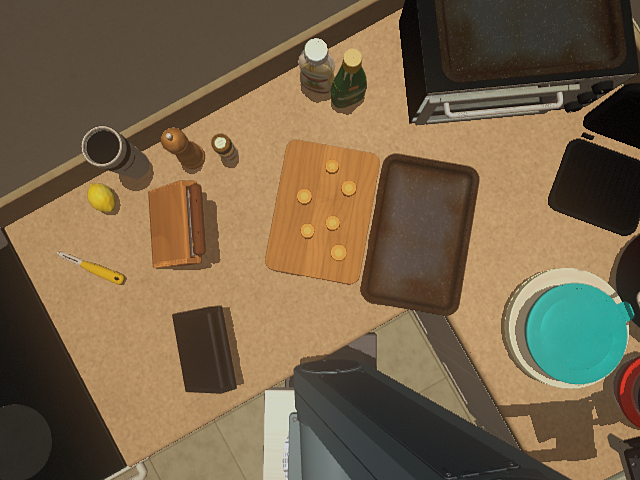

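View pics/side0.png

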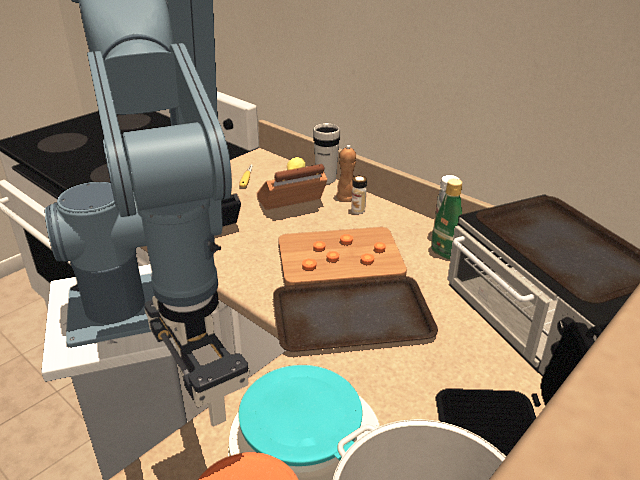

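The top view shows the wooden stand with the scraper at (177,225), grip at (197,222). The black look-alike stand is at (205,350). The board is at (323,212) with six slices at (332,166), (348,188), (304,196), (333,223), (307,231) and (338,252). The tray is to its right at (420,235), the mill at (175,140) and the jar at (221,145).

In the side view the wooden stand is at (293,195) and the black one at (230,210). The oven-top tray at (540,50 top / 570,245 side) is another look-alike for the baking tray. I choose the wooden stand and the tray next to the board, and will check them in one close crop.

```bash
cat > h.py <<'E'
import numpy as np, cv2
from scipy.spatial.transform import Rotation as R
from plant import robot
def cam(n): return robot.camera(n)
def ray(c,u,v):
    K=c["intrinsics"]; d=np.array([(u-K[0,2])/K[0,0],-(v-K[1,2])/K[1,1],-1.]); w,x,y,z=c["orientation"]
    return np.array(c["origin"]),R.from_quat([x,y,z,w]).apply(d)
def onz(c,u,v,z):
    o,d=ray(c,u,v); return o+d*(z-o[2])/d[2]
def proj(c,p):
    w,x,y,z=c["orientation"]; q=R.from_quat([x,y,z,w]).inv().apply(np.array(p)-c["origin"]); K=c["intrinsics"]
    return np.stack([K[0,2]+K[0,0]*q[...,0]/-q[...,2],K[1,2]-K[1,1]*q[...,1]/-q[...,2]],-1)
def tri(c1,p1,c2,p2):
    o1,d1=ray(c1,*p1); o2,d2=ray(c2,*p2)
    s=np.linalg.lstsq(np.stack([d1,-d2],1),o2-o1,rcond=None)[0]
    a,b=o1+d1*s[0],o2+d2*s[1]; return (a+b)/2,np.linalg.norm(a-b)
def crop(img,x,y,w,h,s):
    return cv2.resize(img[y:y+h,x:x+w],None,fx=s,fy=s,interpolation=cv2.INTER_CUBIC)
E
python3 - <<'E'
from h import *
t=cv2.imread("pics/top0.png");s=cv2.imread("pics/side0.png")
a=crop(t,140,170,80,110,5);b=crop(s,250,150,80,110,5)
cv2.imwrite("pics/stand.png",np.hstack([a,b]))
cv2.imwrite("pics/board.png",crop(t,255,130,230,190,3.4)[:600])
E
```

```text
(no output)
```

View pics/stand.png

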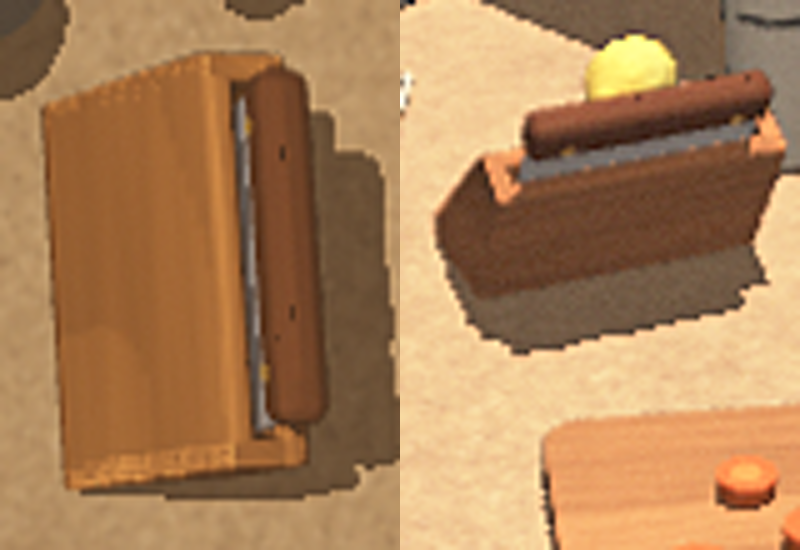

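View pics/board.png

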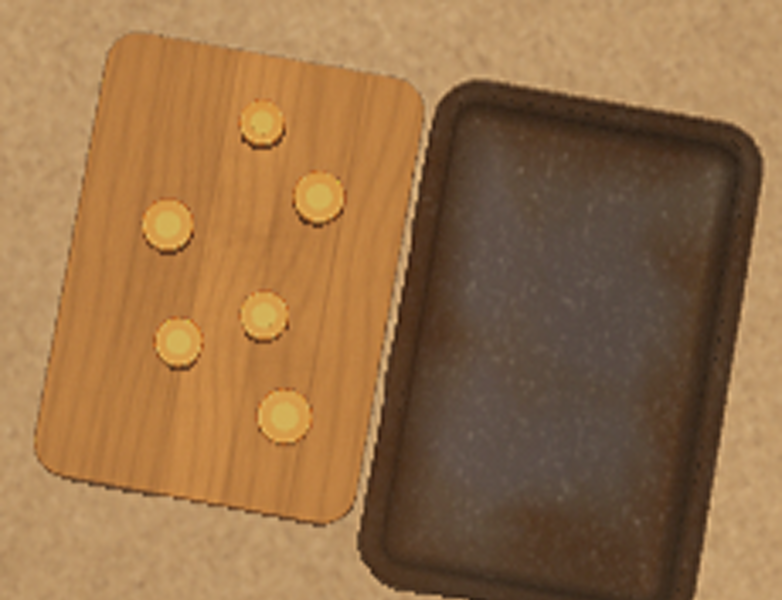

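The crops confirm it: the wooden stand holds the brown grip. In the top view the grip's ends are at crop (278,68) and (297,423), in the side view at (526,135) and (771,92). The grip leans towards the board. The six slices and the tray's left rim are clear in the board crop.

```bash
cat > m.py <<'E'
from h import *
T=cam("top");S=cam("side")
f=lambda p,x,y,s:((p[0]+.5)/s-.5+x,(p[1]+.5)/s-.5+y)
tp=[f(p,140,170,5) for p in[(278,68),(297,423)]]
sp=[f((p[0]-400,p[1]),250,150,5) for p in[(771,92),(526,135)]]
A,B=[tri(T,a,S,b) for a,b in zip(tp,sp)]
print("grip ends",A,B,np.linalg.norm(A[0]-B[0]),"ctr",(A[0]+B[0])/2)
d=A[0]-B[0]; print("yaw of slot dir (deg)",np.degrees(np.arctan2(d[1],d[0])))
b=lambda p,z:onz(T,*f(p,255,130,3.4),z)
print("ridge ends top z=.1065",[onz(T,*f(p,140,170,5),.1065).round(4) for p in[(212,55),(237,472)]])
for p in[(262,123),(319,197),(167,225),(264,316),(178,342),(285,416)]: print("carrot",b(p,.0335).round(4))
# board edges (points along straight edges) ; tray rim
for n,p,q,z in[("bL",(104,75),(42,430),.021),("bR",(421,120),(358,490),.021),("bT",(150,34),(390,76),.021),("bB",(70,475),(310,522),.021),("trayL",(428,150),(362,520),.018),("trayLin",(452,150),(388,520),.018),("trayR",(758,180),(698,590),.018),("trayT",(490,82),(715,120),.018)]:
    a,c=b(p,z),b(q,z); e=c-a; print(n,a.round(4)[:2],c.round(4)[:2],np.degrees(np.arctan2(e[1],e[0])).round(1))
E
python3 m.py
```

```text
grip ends (array([0.59118899, 0.29054624, 0.13355765]), np.float64(0.00030560672813880423)) (array([0.44784446, 0.27895982, 0.13420378]), np.float64(0.0004453708114354761)) 0.1438134802807963 ctr [0.51951672 0.28475303 0.13388071]
yaw of slot dir (deg) 4.621125098231216
ridge ends top z=.1065 [array([0.601 , 0.3257, 0.1065]), array([0.4284, 0.3104, 0.1065])]
carrot [0.6508 0.0149 0.0335]
carrot [ 0.6024 -0.0228  0.0335]
carrot [0.5829 0.0761 0.0335]
carrot [0.524  0.0122 0.0335]
carrot [0.5065 0.0679 0.0335]
carrot [ 0.4592 -0.0021  0.0335]
bL [0.6847 0.1199] [0.4486 0.1568] 171.1
bR [ 0.6565 -0.0904] [ 0.4118 -0.0506] 170.8
bT [0.7126 0.0898] [ 0.6858 -0.0697] -99.5
bB [0.4193 0.1379] [ 0.3906 -0.0194] -100.3
trayL [ 0.6371 -0.0955] [ 0.3923 -0.0535] 170.3
trayLin [ 0.6373 -0.1114] [ 0.3925 -0.0705] 170.5
trayR [ 0.6193 -0.3133] [ 0.3495 -0.2725] 171.4
trayT [ 0.6832 -0.1364] [ 0.6591 -0.2852] -99.2
```

Call:
{"method": "jog_arm", "body": {
  "commands": [
    [[0.093,0,0,0,0.089],[0.093,0,0,0,0.089],[0.093,0.0185,-0.0325,0,0],[0.093,0.0185,-0.0325,0,0],[0.093,0.0185,-0.0325,0,0],[0.093,0.0185,-0.0325,0,0],[0.093,0.0185,-0.0325,0,0],[0.093,0.0185,-0.0325,0,0]]
  ],
  "grip_force": 15
}}

```text
time_s: 0.87
tcp_pos: [0.2369, -0.3258, 0.2185]
tcp_rot: [-0.0, 0.999, 0.042, 0.0]
force: [1.5, 0.2, 0.4]
width: 0.0932
grasp_force: 0.0
```

Call:
{"method": "jog_arm", "body": {
  "commands": [
    [[0.093,0.0185,-0.0325,0,0],[0.093,0.0185,-0.0325,0,0],[0.093,0.0185,-0.0325,0,0],[0.093,0.0185,-0.0325,0,0],[0.093,0.0185,-0.0325,0,0],[0.093,0.0185,-0.0325,0,0],[0.093,0.0185,-0.0325,0,0],[0.093,0.0185,-0.0325,0,0]]
  ]
}}

```text
time_s: 1.53
tcp_pos: [0.3626, -0.0543, 0.2189]
tcp_rot: [0.0, 0.999, 0.042, 0.0]
force: [2.1, -0.6, -1.5]
width: 0.0932
grasp_force: 0.0
```

Call:
{"method": "jog_arm", "body": {
  "commands": [
    [[0.093,0.0185,-0.0325,0,0],[0.093,0.0185,-0.0325,0,0],[0.093,0.0185,-0.0325,0,0],[0.093,0.0185,-0.0325,0,0],[0.093,0.0185,-0.0325,0,0],[0.093,0.0185,-0.0325,0,0],[0.093,0.0185,-0.0325,0,0],[0.093,0,0,0,0]]
  ]
}}

```text
time_s: 2.2
tcp_pos: [0.4742, 0.1866, 0.2182]
tcp_rot: [-0.001, 0.999, 0.044, 0.001]
force: [0.1, -0.3, -0.8]
width: 0.0933
grasp_force: 0.0
```

```bash
cat > st.py <<'E'
import sys
from h import *
def st():
    s=robot.sense(); w,x,y,z=s["tcp_rot"]; r=R.from_quat([x,y,z,w]).as_matrix(); yaw=np.arctan2(r[1,0],r[0,0])
    print("t",s["time_s"],"p",s["tcp_pos"].round(4),"yaw",np.degrees(yaw).round(2),"tilt",np.degrees(np.arccos(-r[2,2])).round(2),"F",s["force"].round(1),"w",round(s["width"],4),"gf",round(s["grasp_force"],1),"q",s["joint_positions"].round(2))
    return s,yaw,r
def to(p,yawd,s,r):
    D=np.array(p)-s["tcp_pos"]; y=np.radians(yawd); Rt=np.array([[np.cos(y),np.sin(y),0],[np.sin(y),-np.cos(y),0],[0,0,-1]]).T
    print("turn(rad)",-(y-np.arctan2(r[1,0],r[0,0])),"shift in tool axes after turn",(Rt.T@D).round(4))
if __name__=="__main__":
    s,yaw,r=st(); a=list(map(float,sys.argv[1:]))
    if a: to(a[:3],a[3],s,r)
E
python3 st.py 0.5195 0.2848 0.113 4.8
```

```text
t 2.2 p [0.4742 0.1866 0.2182] yaw 5.04 tilt 0.16 F [ 0.1 -0.3 -0.8] w 0.0933 gf 0.0 q [0.15 0.18 1.63 0.   1.32 1.64]
turn(rad) 0.004244558445580332 shift in tool axes after turn [ 0.0534 -0.0941  0.1052]
```

Call:
{"method": "jog_arm", "body": {
  "commands": [
    [[0.093,0.0178,-0.0314,0,0.004],[0.093,0.0178,-0.0314,0,0],[0.093,0.0178,-0.0314,0,0],[0.093,0,0,0,0],[0.093,0,0,0.03,0],[0.093,0,0,0.03,0],[0.093,0,0,0.02,0],[0.093,0,0,0,0]]
  ]
}}

```text
time_s: 2.87
tcp_pos: [0.5144, 0.2775, 0.1338]
tcp_rot: [0.001, 0.999, 0.04, -0.005]
force: [-0.8, -0.7, -1.1]
width: 0.0934
grasp_force: 0.0
```

```bash
python3 st.py 0.5195 0.2848 0.113 4.8
python3 - <<'E'
from h import *
t=cam("top")["color"];s=cam("side")["color"]
cv2.imwrite("pics/g1.png",np.hstack([crop(t,140,150,80,120,5),crop(s,250,130,80,120,5)]))
E
```

```text
t 2.8667 p [0.5144 0.2775 0.1338] yaw 4.56 tilt 0.56 F [-0.8 -0.7 -1.1] w 0.0934 gf 0.0 q [ 0.3   0.39  1.56 -0.    1.2   1.8 ]
turn(rad) -0.004216837770923423 shift in tool axes after turn [ 0.0057 -0.0068  0.0208]
```

View pics/g1.png

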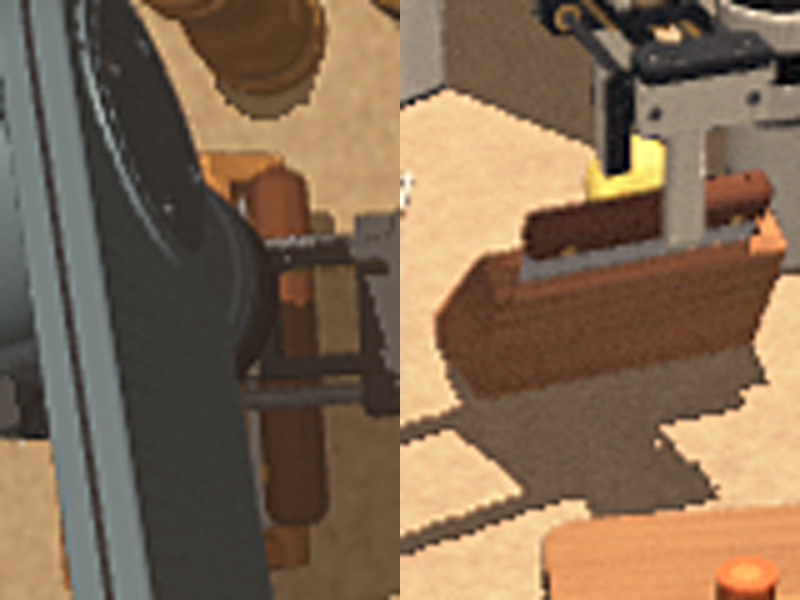

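The fingers straddle the grip of the wooden stand's scraper: in the side crop the front finger is at about (685,190), near the grip's middle at (650,215). The mill, top centre at (270,60), stays clear.

```bash
python3 st.py 0.5195 0.2848 0.113 4.8
```

```text
t 2.9667 p [0.5175 0.2787 0.1385] yaw 4.55 tilt 0.1 F [0.  0.6 1.1] w 0.0929 gf 0.0 q [ 0.3   0.39  1.55 -0.    1.2   1.8 ]
turn(rad) -0.004438490880581916 shift in tool axes after turn [ 0.0025 -0.0059  0.0255]
```

Call:
{"method": "jog_arm", "body": {
  "commands": [
    [[0.093,0.0025,-0.006,0.012,-0.004],[0.093,0,0,0.013,0],[0.093,0,0,0,0],[0.093,0,0,0,0],[0.0,0,0,0,0],[0.0,0,0,0,0],[0.0,0,0,0,0],[0.0,0,0,0,0]]
  ],
  "grip_force": 15
}}

```text
time_s: 3.63
tcp_pos: [0.5204, 0.2859, 0.1144]
tcp_rot: [-0.0, 0.999, 0.042, 0.001]
force: [-0.0, -0.5, -1.2]
width: 0.0707
grasp_force: 0.0
```

```bash
python3 st.py 0.5195 0.2848 0.113 4.8
```

```text
t 3.6333 p [0.5204 0.2859 0.1144] yaw 4.8 tilt 0.07 F [-0.  -0.5 -1.2] w 0.0707 gf 0.0 q [0.31 0.42 1.57 0.   1.15 1.8 ]
turn(rad) 7.985468842300336e-06 shift in tool axes after turn [-0.001   0.001   0.0014]
```

Call:
{"method": "jog_arm", "body": {
  "commands": [
    [[0.0,0,0,0,0],[0.0,0,0,0,0],[0.0,0,0,0,0],[0.0,0,0,0,0],[0.0,0,0,0,0],[0.0,0,0,0,0],[0.0,0,0,0,0],[0.0,0,0,0,0]]
  ]
}}

```text
time_s: 4.3
tcp_pos: [0.52, 0.2861, 0.1137]
tcp_rot: [-0.0, 0.999, 0.042, 0.0]
force: [-0.5, 1.2, 0.9]
width: 0.0316
grasp_force: 15.0
```

```bash
python3 st.py
```

```text
t 4.3 p [0.52   0.2861 0.1137] yaw 4.8 tilt 0.03 F [-0.5  1.2  0.9] w 0.0316 gf 15.0 q [0.31 0.42 1.57 0.   1.15 1.8 ]
```

Call:
{"method": "jog_arm", "body": {
  "commands": [
    [[0.0,0,0,0,0],[0.0,0,0.005,-0.0087,0],[0.0,0,0.006,-0.0104,0],[0.0,0,0.006,-0.0104,0],[0.0,0,0.006,-0.0104,0],[0.0,0,0.006,-0.0104,0],[0.0,0,0.006,-0.0104,0],[0.0,0,0,0,0]]
  ],
  "grip_force": 25
}}

```text
time_s: 4.97
tcp_pos: [0.5246, 0.2495, 0.1775]
tcp_rot: [0.0, 0.999, 0.041, 0.002]
force: [-0.1, 1.4, 1.2]
width: 0.031
grasp_force: 25.0
```

```bash
python3 st.py
python3 - <<'E'
from h import *
t=cam("top")["color"];s=cam("side")["color"]
cv2.imwrite("pics/g2.png",np.hstack([crop(t,150,150,80,120,5),crop(s,250,110,80,120,5)]))
E
```

```text
t 4.9667 p [0.5246 0.2495 0.1775] yaw 4.74 tilt 0.26 F [-0.1  1.4  1.2] w 0.031 gf 25.0 q [ 0.25  0.34  1.52 -0.    1.27  1.74]
```

View pics/g2.png

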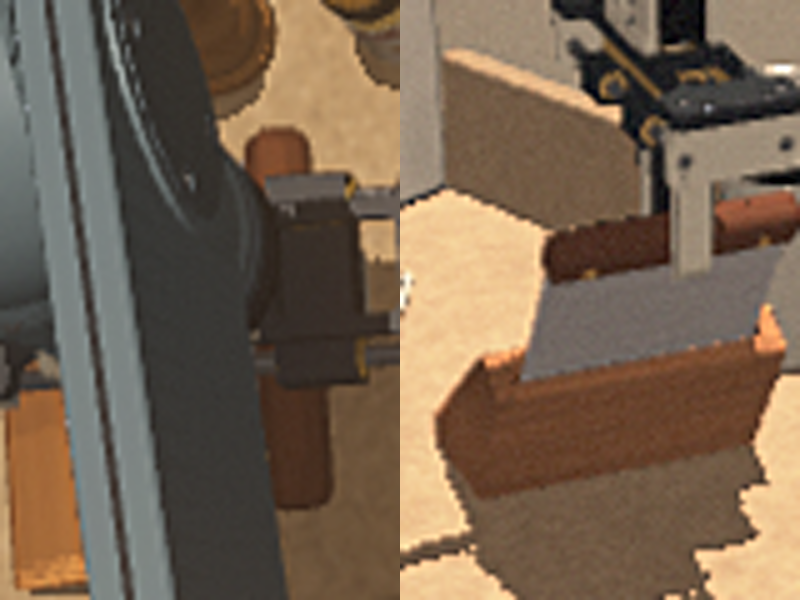

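The scraper has slid up the slot still at its 30° lean: in the side crop the blade is visible from the mouth at (650,365) up to the grip at (630,235). I continue clear of the slot.

Call:
{"method": "jog_arm", "body": {
  "commands": [
    [[0.0,0,0.006,-0.0104,0],[0.0,0,0.006,-0.0104,0],[0.0,0,0.006,-0.0104,0],[0.0,0,0.006,-0.0104,0],[0.0,0,0.01,-0.01,0],[0.0,0,0.015,-0.01,0],[0.0,0,0.02,0,0],[0.0,0,0,0,0]]
  ]
}}

```text
time_s: 5.73
tcp_pos: [0.5297, 0.1787, 0.2376]
tcp_rot: [0.001, 0.999, 0.041, 0.001]
force: [-0.8, 0.4, -1.0]
width: 0.0306
grasp_force: 25.0
```

```bash
python3 st.py 0.620 0.047 0.15 -9.3
```

```text
t 5.7333 p [0.5297 0.1787 0.2376] yaw 4.68 tilt 0.18 F [-0.8  0.4 -1. ] w 0.0306 gf 25.0 q [ 0.13  0.26  1.48 -0.    1.39  1.62]
turn(rad) 0.24401302993011598 shift in tool axes after turn [0.1104 0.1153 0.0876]
```

Call:
{"method": "jog_arm", "body": {
  "commands": [
    [[0.0,0,0,0,0.0813],[0.0,0,0,0,0.0813],[0.0,0,0,0,0.0813],[0.0,0.022,0.023,0,0],[0.0,0.022,0.023,0.01,0],[0.0,0.022,0.023,0.02,0],[0.0,0.022,0.023,0.02,0],[0.0,0.022,0.023,0.01,0]]
  ]
}}

```text
time_s: 6.4
tcp_pos: [0.6184, 0.0497, 0.1739]
tcp_rot: [-0.0, 0.997, -0.08, -0.002]
force: [0.0, -0.9, -1.9]
width: 0.031
grasp_force: 25.0
```

Call:
{"method": "jog_arm", "body": {
  "commands": [
    [[0.0,0,0,0,0],[0.0,0,0,0,0],[0.0,0,0,0,0]]
  ]
}}

```text
time_s: 6.65
tcp_pos: [0.6187, 0.051, 0.1761]
tcp_rot: [-0.0, 0.997, -0.08, -0.0]
force: [0.3, 0.0, -1.7]
width: 0.0305
grasp_force: 25.0
```

```bash
python3 st.py 0.620 0.047 0.1077 -9.3
python3 - <<'E'
from h import *
t=cam("top")["color"];s=cam("side")["color"]
cv2.imwrite("pics/g3.png",np.hstack([crop(t,230,120,130,200,3),crop(s,260,130,130,200,3)]))
E
```

```text
t 6.65 p [0.6187 0.051  0.1761] yaw -9.22 tilt 0.05 F [ 0.3  0.  -1.7] w 0.0305 gf 25.0 q [-0.1   0.41  1.42  0.    1.31  1.63]
turn(rad) 0.0013449281900049792 shift in tool axes after turn [0.0019 0.0038 0.0684]
```

View pics/g3.png

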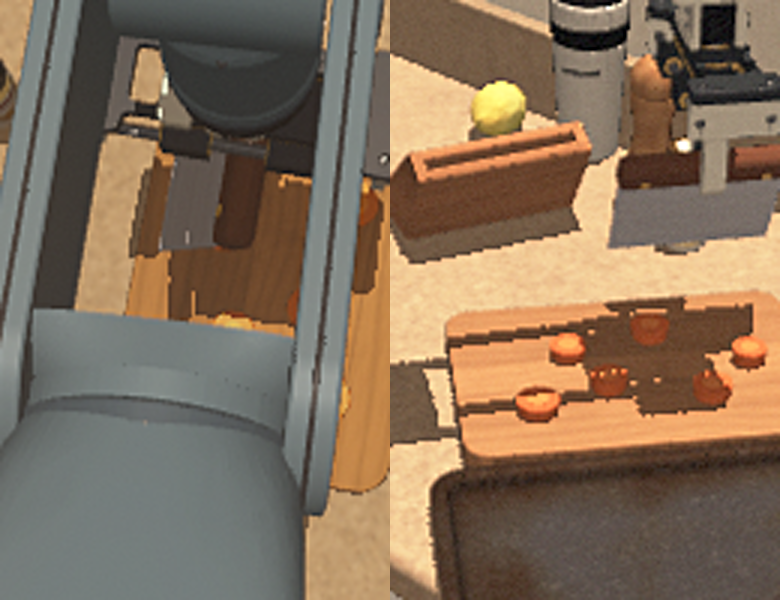

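The scraper hangs over the board's left part, still leaning. The blade's lower near corner is at top crop (163,248) and side crop (609,247), and all slices are still on the board. I check the edge height by triangulation.

Run:
```python
from h import *
T=cam("top");S=cam("side")
g=lambda p,x,y:((p[0]+.5)/3-.5+x,(p[1]+.5)/3-.5+y)
print(tri(T,g((163,248),230,120),S,g((219,247),260,130)))
# predicted corner: TCP + edge offset, -70mm along u
tcp=np.array([.6187,.051,.1761]);a=np.radians(-9.22);u=np.array([np.cos(a),np.sin(a),0]);n=np.array([np.sin(a),-np.cos(a),0])
p=tcp-.07*u-.058*n+[0,0,-.0837]; print(p,proj(T,p),g((163,248),230,120),proj(S,p),g((219,247),260,130))
```

```text
(array([0.5589561 , 0.11437889, 0.09517057]), np.float64(0.000987015971620605))
[0.55889747 0.11946647 0.0924    ] [281.62155912 202.74512459] (284.0, 202.33333333333331) [332.18951414 211.96148648] (332.6666666666667, 212.0)
```

Call:
{"method": "jog_arm", "body": {
  "commands": [
    [[0.0,0.001,0,0.018,0.0013],[0.0,0.001,0.002,0.018,0],[0.0,0,0,0.018,0],[0.0,0,0,0.01,0],[0.0,0,0,0,0],[0.0,0,0,0,0],[0.0,0,0,0,0]]
  ]
}}

```text
time_s: 7.43
tcp_pos: [0.6214, 0.0491, 0.1133]
tcp_rot: [-0.0, 0.997, -0.08, 0.001]
force: [0.5, -0.3, -1.5]
width: 0.0306
grasp_force: 25.0
```

Call:
{"method": "jog_arm", "body": {
  "commands": [
    [[0.0,0,0,0.002,0],[0.0,0,0,0,0],[0.0,0,0,0,0]]
  ]
}}

```text
time_s: 7.68
tcp_pos: [0.6209, 0.0488, 0.1106]
tcp_rot: [0.0, 0.997, -0.081, 0.001]
force: [0.1, 0.2, -1.4]
width: 0.0307
grasp_force: 25.0
```

```bash
python3 st.py 0.620 0.047 0.1077 -9.3
```

```text
t 7.6833 p [0.6209 0.0488 0.1106] yaw -9.24 tilt 0.06 F [ 0.1  0.2 -1.4] w 0.0307 gf 25.0 q [-0.1   0.47  1.5  -0.    1.17  1.63]
turn(rad) 0.000977878330505666 shift in tool axes after turn [-0.0006  0.0019  0.0029]
```

Call:
{"method": "jog_arm", "body": {
  "commands": [
    [[0.0,0,0,0.002,0],[0.0,0,0,0,0],[0.0,0,0,0,0]]
  ]
}}

```text
time_s: 7.93
tcp_pos: [0.6208, 0.0487, 0.1082]
tcp_rot: [-0.0, 0.997, -0.081, 0.0]
force: [0.3, 0.7, -0.8]
width: 0.0306
grasp_force: 25.0
```

Call:
{"method": "jog_arm", "body": {
  "commands": [
    [[0.0,0,0,0.002,0],[0.0,0,0,0,0],[0.0,0,0,0,0]]
  ]
}}

```text
time_s: 8.18
tcp_pos: [0.6212, 0.048, 0.1075]
tcp_rot: [0.001, 0.997, -0.081, 0.001]
force: [-2.0, -3.0, 6.1]
width: 0.0308
grasp_force: 25.0
```

Call:
{"method": "jog_arm", "body": {
  "commands": [
    [[0.0,0,0,-0.003,0],[0.0,0,0.004,0,0],[0.0,0,0.008,0,0],[0.0,0,0.011,0,0],[0.0,0,0.011,0,0],[0.0,0,0.011,0,0],[0.0,0,0.011,0,0],[0.0,0,0.011,0,0]]
  ]
}}

```text
time_s: 8.85
tcp_pos: [0.6095, -0.0189, 0.1088]
tcp_rot: [0.0, 0.997, -0.081, -0.0]
force: [-0.3, 0.3, -1.3]
width: 0.031
grasp_force: 25.0
```

Call:
{"method": "jog_arm", "body": {
  "commands": [
    [[0.0,0,0.011,0,0],[0.0,0,0.011,0,0],[0.0,0,0.011,0,0],[0.0,0,0.011,0,0],[0.0,0,0.011,0,0],[0.0,0,0.007,0,0],[0.0,0,0.003,0,0],[0.0,0,0,0,0]]
  ]
}}

```text
time_s: 9.52
tcp_pos: [0.5993, -0.0824, 0.109]
tcp_rot: [0.0, 0.997, -0.081, 0.0]
force: [0.6, 0.1, -0.8]
width: 0.0306
grasp_force: 25.0
```

```bash
python3 st.py 0.580 -0.195 0.1095 -9.3
python3 - <<'E'
from h import *
t=cam("top")["color"];s=cam("side")["color"]
cv2.imwrite("pics/g4.png",np.hstack([crop(t,260,120,130,200,3),crop(s,270,170,130,200,3)]))
E
```

```text
t 9.5167 p [ 0.5993 -0.0824  0.109 ] yaw -9.31 tilt 0.0 F [ 0.6  0.1 -0.8] w 0.0306 gf 25.0 q [-0.32  0.45  1.54 -0.    1.15  1.41]
turn(rad) -9.910597631920814e-05 shift in tool axes after turn [-0.0009  0.1143 -0.0005]
```

View pics/g4.png

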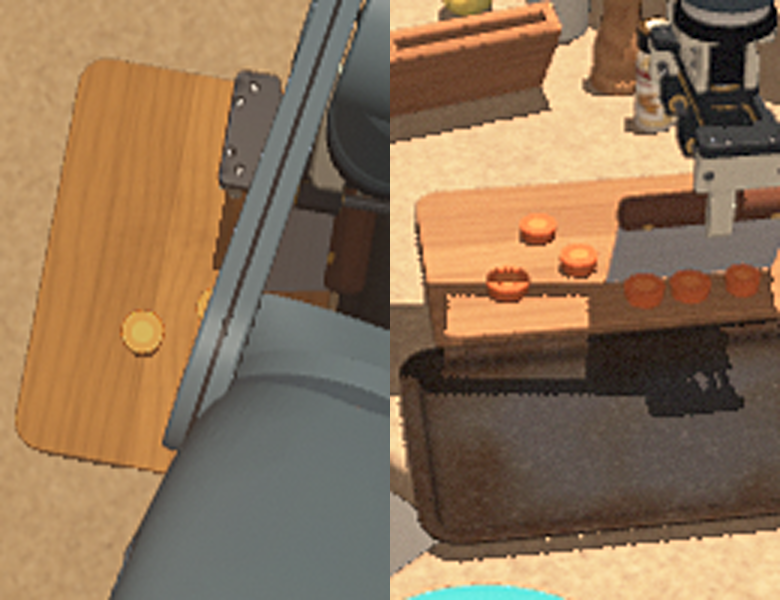

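The blade carries three slices in a row towards the tray, at side crop (643,290), (690,285) and (742,278). The other three wait at (538,230), (578,260) and (508,285). I continue over the rim.

Call:
{"method": "jog_arm", "body": {
  "commands": [
    [[0.0,0,0.005,0,0],[0.0,0,0.01,0,0],[0.0,0,0.011,0,0],[0.0,0,0.011,0,0],[0.0,0,0.011,0,0],[0.0,0,0.011,0,0],[0.0,0,0.011,0,0],[0.0,0,0.011,0,0]]
  ]
}}

```text
time_s: 10.28
tcp_pos: [0.5861, -0.1629, 0.109]
tcp_rot: [0.0, 0.997, -0.081, -0.0]
force: [-0.3, 0.1, -0.5]
width: 0.031
grasp_force: 25.0
```

Call:
{"method": "jog_arm", "body": {
  "commands": [
    [[0.0,0,0.011,0,0],[0.0,0,0.011,0,0],[0.0,0,0.011,0,0],[0.0,0,0.006,0,0],[0.0,0,0.003,0,0],[0.0,0,0,0,0],[0.0,0,0,0,0]]
  ]
}}

```text
time_s: 10.87
tcp_pos: [0.5796, -0.2028, 0.1088]
tcp_rot: [-0.0, 0.997, -0.081, -0.0]
force: [0.1, 0.4, -2.1]
width: 0.0305
grasp_force: 25.0
```

```bash
cat >> m2.py <<'E'
from h import *
# orange slices seen in each view: rough positions on given plane, in (u,n)
a=np.radians(-9.3);u=np.array([np.cos(a),np.sin(a),0]);n=np.array([np.sin(a),-np.cos(a),0])
def slices(z=.03,show=True):
    for nm in("side","top"):
        c=cam(nm); h=cv2.cvtColor(c["color"],cv2.COLOR_BGR2HSV)
        m=cv2.inRange(h,(4,170,60) if nm=="side" else (12,140,150),(16,255,255) if nm=="side" else (24,255,255))
        k,l,s,ct=cv2.connectedComponentsWithStats(m)
        for i in range(1,k):
            p=onz(c,*ct[i],z)
            if s[i,4]>12 and .34<p@u<.72 and -.26<p@n<.24: print(nm,ct[i].round(0),"area",s[i,4],"u,n on z=%.3f"%z,(p@u).round(3),(p@n).round(3))
if __name__=="__main__": slices()
E
python3 m2.py; python3 st.py
```

```text
side [318. 248.] area 56 u,n on z=0.030 0.486 -0.141
side [333. 258.] area 66 u,n on z=0.030 0.516 -0.092
side [309. 266.] area 75 u,n on z=0.030 0.452 -0.065
side [399. 295.] area 126 u,n on z=0.030 0.64 0.078
side [364. 299.] area 168 u,n on z=0.030 0.558 0.081
side [380. 300.] area 147 u,n on z=0.030 0.593 0.088
top [322. 211.] area 12518 u,n on z=0.030 0.537 -0.123
t 10.9667 p [ 0.5797 -0.2024  0.1089] yaw -9.22 tilt 0.02 F [ 0.6 -0.4 -3. ] w 0.0312 gf 25.0 q [-0.52  0.46  1.52  0.    1.16  1.21]
```

Six slices are seen from the side. Three are past the rim at u 0.56–0.64, n about +0.06 on the tray floor. Now back for the second pass.

Call:
{"method": "jog_arm", "body": {
  "commands": [
    [[0.0,0,0,-0.03,0],[0.0,0,0,-0.03,0],[0.0,-0.017,-0.034,0,0],[0.0,-0.017,-0.034,0,0],[0.0,-0.017,-0.034,0,0],[0.0,-0.017,-0.034,0,0],[0.0,-0.017,-0.034,0,0],[0.0,-0.017,-0.034,0,0]]
  ]
}}

```text
time_s: 11.63
tcp_pos: [0.5108, 0.0169, 0.1692]
tcp_rot: [-0.0, 0.997, -0.08, 0.0]
force: [0.1, 0.2, -2.0]
width: 0.0309
grasp_force: 25.0
```

Call:
{"method": "jog_arm", "body": {
  "commands": [
    [[0.0,-0.017,-0.034,0,0],[0.0,0,0,0,0],[0.0,0,0,0.015,0],[0.0,0,0,0,0],[0.0,0,0,0,0]]
  ]
}}

```text
time_s: 12.05
tcp_pos: [0.4998, 0.0514, 0.1536]
tcp_rot: [0.0, 0.997, -0.08, -0.001]
force: [0.1, -0.5, -1.4]
width: 0.0309
grasp_force: 25.0
```

```bash
python3 st.py 0.500 0.0507 0.1090 -9.3; python3 m2.py
```

```text
t 12.05 p [0.4998 0.0514 0.1536] yaw -9.2 tilt 0.1 F [ 0.1 -0.5 -1.4] w 0.0309 gf 25.0 q [-0.12  0.23  1.74 -0.    1.17  1.61]
turn(rad) 0.0018168398969165556 shift in tool axes after turn [0.0003 0.0007 0.0446]
side [319. 246.] area 102 u,n on z=0.030 0.489 -0.149
side [333. 256.] area 94 u,n on z=0.030 0.516 -0.097
side [309. 264.] area 142 u,n on z=0.030 0.453 -0.073
side [398. 296.] area 96 u,n on z=0.030 0.636 0.078
side [363. 301.] area 113 u,n on z=0.030 0.555 0.085
side [380. 300.] area 115 u,n on z=0.030 0.593 0.089
top [339. 174.] area 2973 u,n on z=0.030 0.625 -0.1
top [409. 179.] area 136 u,n on z=0.030 0.641 0.055
top [410. 199.] area 174 u,n on z=0.030 0.597 0.065
top [406. 216.] area 173 u,n on z=0.030 0.559 0.061
top [273. 258.] area 336 u,n on z=0.030 0.416 -0.211
```

Three slices lie in the tray at n of about +0.06, and the other three are unmoved. Lower, then sweep.

Call:
{"method": "jog_arm", "body": {
  "commands": [
    [[0.0,0,0,0.02,0],[0.0,0,0,0.017,0],[0.0,0,0,0.0075,0],[0.0,0,0,0,0],[0.0,0,0,0,0],[0.0,0,0,0,0]]
  ]
}}

```text
time_s: 12.65
tcp_pos: [0.5011, 0.0509, 0.1103]
tcp_rot: [-0.0, 0.997, -0.081, 0.001]
force: [0.6, 0.6, -1.9]
width: 0.031
grasp_force: 25.0
```

```bash
python3 st.py 0.462 -0.183 0.1090 -9.3
```

```text
t 12.65 p [0.5011 0.0509 0.1103] yaw -9.28 tilt 0.07 F [ 0.6  0.6 -1.9] w 0.031 gf 25.0 q [-0.12  0.28  1.8   0.    1.07  1.61]
turn(rad) 0.000375576630677249 shift in tool axes after turn [-0.0008  0.2371  0.0013]
```

Call:
{"method": "jog_arm", "body": {
  "commands": [
    [[0.0,0,0.004,0.001,0],[0.0,0,0.008,0,0],[0.0,0,0.011,0,0],[0.0,0,0.011,0,0],[0.0,0,0.011,0,0],[0.0,0,0.011,0,0],[0.0,0,0.011,0,0],[0.0,0,0.011,0,0]]
  ]
}}

```text
time_s: 13.32
tcp_pos: [0.4876, -0.0272, 0.1085]
tcp_rot: [-0.0, 0.997, -0.081, 0.0]
force: [1.2, -0.9, -0.7]
width: 0.0308
grasp_force: 25.0
```

Call:
{"method": "jog_arm", "body": {
  "commands": [
    [[0.0,0,0.011,0,0],[0.0,0,0.011,0,0],[0.0,0,0.011,0,0],[0.0,0,0.011,0,0],[0.0,0,0.011,0,0],[0.0,0,0.011,0,0],[0.0,0,0.011,0,0],[0.0,0,0.011,0,0]]
  ]
}}

```text
time_s: 13.98
tcp_pos: [0.4735, -0.1138, 0.1084]
tcp_rot: [0.0, 0.997, -0.081, -0.0]
force: [0.8, 0.4, -1.4]
width: 0.0307
grasp_force: 25.0
```

Call:
{"method": "jog_arm", "body": {
  "commands": [
    [[0.0,0,0.011,0,0],[0.0,0,0.011,0,0],[0.0,0,0.011,0,0],[0.0,0,0.011,0,0],[0.0,0,0.011,0,0],[0.0,0,0.011,0,0],[0.0,0,0.006,0,0],[0.0,0,0,0,0]]
  ]
}}

```text
time_s: 14.65
tcp_pos: [0.4621, -0.1854, 0.1085]
tcp_rot: [0.0, 0.997, -0.081, 0.0]
force: [-0.5, 0.1, -1.5]
width: 0.0308
grasp_force: 25.0
```

```bash
python3 st.py 0.462 -0.183 0.1090 -9.3; python3 m2.py
```

```text
t 14.65 p [ 0.4621 -0.1854  0.1085] yaw -9.33 tilt 0.04 F [-0.5  0.1 -1.5] w 0.0308 gf 25.0 q [-0.61  0.27  1.81 -0.    1.06  1.13]
turn(rad) -0.0005519030755208598 shift in tool axes after turn [-0.0005 -0.0023 -0.0005]
side [398. 296.] area 84 u,n on z=0.030 0.636 0.079
side [348. 301.] area 144 u,n on z=0.030 0.521 0.081
side [363. 301.] area 100 u,n on z=0.030 0.555 0.085
side [380. 301.] area 92 u,n on z=0.030 0.593 0.09
side [333. 304.] area 134 u,n on z=0.030 0.487 0.087
side [318. 306.] area 166 u,n on z=0.030 0.453 0.089
top [322. 211.] area 12543 u,n on z=0.030 0.536 -0.123
top [409. 179.] area 136 u,n on z=0.030 0.641 0.055
top [410. 199.] area 174 u,n on z=0.030 0.597 0.065
top [406. 213.] area 102 u,n on z=0.030 0.564 0.06
```

All six slices are now in the tray, with side centroids at rows 296–306 and n about +0.06 on the tray floor. I lift away and return to the stand.

Call:
{"method": "jog_arm", "body": {
  "commands": [
    [[0.0,0,0,-0.035,0],[0.0,0,0,-0.035,-0.082],[0.0,0,0,-0.035,-0.082],[0.0,0,0,0,-0.082],[0.0,0.0081,-0.035,0,0],[0.0,0.0081,-0.035,0,0],[0.0,0.0081,-0.035,0,0],[0.0,0.0081,-0.035,0,0]]
  ]
}}

```text
time_s: 15.42
tcp_pos: [0.4823, -0.0396, 0.2135]
tcp_rot: [-0.0, 0.999, 0.042, 0.0]
force: [1.2, -0.3, -1.1]
width: 0.0304
grasp_force: 25.0
```

Call:
{"method": "jog_arm", "body": {
  "commands": [
    [[0.0,0.0081,-0.035,0,0],[0.0,0.0081,-0.035,0,0],[0.0,0.0081,-0.035,0,0],[0.0,0.0081,-0.035,0,0],[0.0,0.0081,-0.035,0,0],[0.0,0.0081,-0.03,0,0],[0.0,0,0,0,0],[0.0,0,0,0,0]]
  ]
}}

```text
time_s: 16.08
tcp_pos: [0.513, 0.1688, 0.2131]
tcp_rot: [0.0, 0.999, 0.044, -0.0]
force: [-0.1, -0.9, -1.4]
width: 0.0303
grasp_force: 25.0
```

```bash
python3 st.py 0.5238 0.2414 0.205 4.8; python3 m2.py
```

```text
t 16.0833 p [0.513  0.1688 0.2131] yaw 5.1 tilt 0.05 F [-0.1 -0.9 -1.4] w 0.0303 gf 25.0 q [ 0.11  0.25  1.57 -0.    1.33  1.59]
turn(rad) 0.005209912331725131 shift in tool axes after turn [ 0.0168 -0.0714  0.0081]
side [398. 296.] area 98 u,n on z=0.030 0.636 0.078
side [332. 304.] area 355 u,n on z=0.030 0.483 0.088
side [363. 300.] area 117 u,n on z=0.030 0.556 0.084
side [380. 300.] area 122 u,n on z=0.030 0.593 0.089
top [331. 207.] area 10229 u,n on z=0.030 0.55 -0.106
top [409. 179.] area 138 u,n on z=0.030 0.641 0.055
top [410. 199.] area 175 u,n on z=0.030 0.596 0.065
top [275. 211.] area 33 u,n on z=0.030 0.52 -0.227
top [406. 216.] area 176 u,n on z=0.030 0.559 0.061
top [403. 232.] area 157 u,n on z=0.030 0.522 0.06
top [289. 240.] area 35 u,n on z=0.030 0.46 -0.185
top [402. 247.] area 158 u,n on z=0.030 0.49 0.065
top [401. 262.] area 197 u,n on z=0.030 0.455 0.067
```

Call:
{"method": "jog_arm", "body": {
  "commands": [
    [[0.0,0.0056,-0.0238,0,0.005],[0.0,0.0056,-0.0238,0,0],[0.0,0.0056,-0.0238,0,0],[0.0,0,0,0.008,0],[0.0,0,0,0,0],[0.0,0,0,0,0],[0.0,0,0,0,0]]
  ]
}}

```text
time_s: 16.77
tcp_pos: [0.5246, 0.2377, 0.2054]
tcp_rot: [0.0, 0.999, 0.039, -0.0]
force: [-0.8, -0.8, -1.3]
width: 0.0298
grasp_force: 25.0
```

```bash
python3 st.py 0.5238 0.2414 0.198 4.8
python3 - <<'E'
from h import *
t=cam("top")["color"];s=cam("side")["color"]
cv2.imwrite("pics/g5.png",np.hstack([crop(t,150,160,80,120,5),crop(s,250,110,80,120,5)]))
E
```

```text
t 16.7667 p [0.5246 0.2377 0.2054] yaw 4.46 tilt 0.05 F [-0.8 -0.8 -1.3] w 0.0298 gf 25.0 q [ 0.23  0.31  1.49 -0.    1.34  1.73]
turn(rad) -0.005864971757470749 shift in tool axes after turn [-0.0005 -0.0037  0.0074]
```

View pics/g5.png

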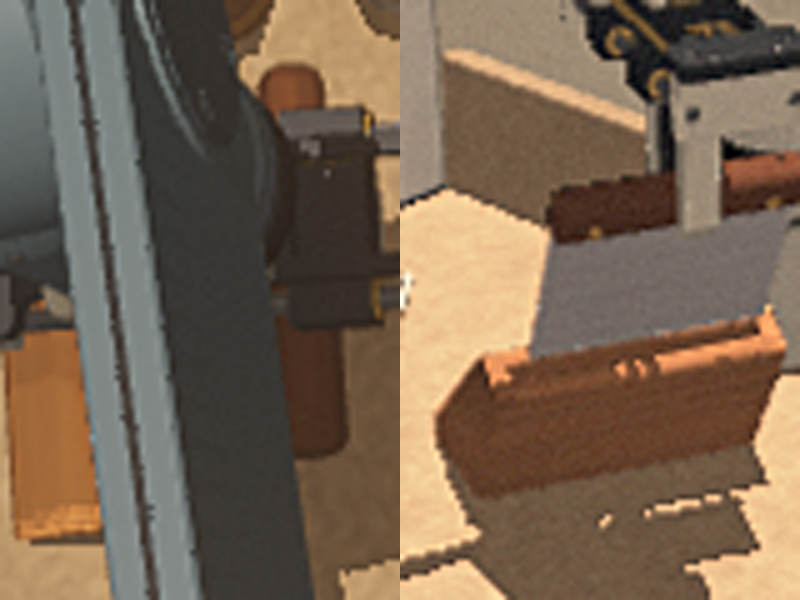

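The blade's edge is just above the slot mouth: its near lower corner is at side crop (533,355), and the slot runs from (515,378) to (760,325). I estimate the current lean from that corner.

Run:
```python
from h import *
from st import st
s,yaw,r=st()
S=cam("side"); tcp=s["tcp_pos"]
print(tcp)
def pr(tcp,a,th,du=-.07):
    u=np.array([np.cos(a),np.sin(a),0]);n=np.array([np.sin(a),-np.cos(a),0])
    return proj(S,tcp+du*u-.116*np.sin(th)*n+[0,0,.0168-.116*np.cos(th)])
for d in(22,24,26,28,30): print(d,pr(tcp,yaw,np.radians(d)).round(2), "g3:",pr(np.array([.6187,.051,.1761]),np.radians(-9.22),np.radians(d)).round(2))
print("obs now",250+133.5/5-.5,110+355.5/5-.5," g3 obs 332.7,212.0")
h=np.array([.520,.286,.1137]);t=np.radians(4.8);u=np.array([np.cos(t),np.sin(t),0]);X=np.array([-np.sin(t),np.cos(t),0])
fl=np.array([.5195,.2848,0])+.058*X+[0,0,.03]
m=fl-.039*X+[0,0,.0675]
print("floor",fl,"mouth",m,"slot mouth ends in side px",proj(S,m-.075*u),proj(S,m+.075*u),"obs ~",250+115/5,110+378/5,250+360/5,110+325/5)
```

```text
t 16.8667 p [0.5249 0.2381 0.2058] yaw 4.47 tilt 0.02 F [ 0.   0.5 -2. ] w 0.0302 gf 25.0 q [ 0.23  0.31  1.49 -0.    1.34  1.73]
[0.52485832 0.2380581  0.20577993]
22 [276.79 183.18] g3: [333.08 217.15]
24 [276.33 182.08] g3: [332.85 215.89]
26 [275.88 180.95] g3: [332.62 214.6 ]
28 [275.43 179.79] g3: [332.4  213.29]
30 [274.99 178.6 ] g3: [332.19 211.95]
obs now 276.2 180.6  g3 obs 332.7,212.0
floor [0.51464669 0.34259659 0.03      ] mouth [0.51791012 0.30373336 0.0975    ] slot mouth ends in side px [272.1297372 185.7996508] [322.0521401  176.48307992] obs ~ 273.0 185.6 322.0 175.0
```

Call:
{"method": "jog_arm", "body": {
  "commands": [
    [[0.0,-0.001,-0.009,0.006,-0.0058],[0.0,0,0,0.0066,0],[0.0,0,0,0,0],[0.0,0,0,0,0],[0.0,0,0,0,0]]
  ],
  "grip_force": 20
}}

```text
time_s: 17.33
tcp_pos: [0.5228, 0.2483, 0.1926]
tcp_rot: [0.0, 0.999, 0.043, -0.0]
force: [0.5, 0.1, -0.8]
width: 0.0305
grasp_force: 20.0
```

```bash
python3 st.py 0.5226 0.2471 0.1932 4.8
```

```text
t 17.3333 p [0.5228 0.2483 0.1926] yaw 4.91 tilt 0.03 F [ 0.5  0.1 -0.8] w 0.0305 gf 20.0 q [ 0.25  0.33  1.5  -0.    1.31  1.74]
turn(rad) 0.0019286755719081783 shift in tool axes after turn [-0.0003  0.0012 -0.0006]
```

Call:
{"method": "jog_arm", "body": {
  "commands": [
    [[0.0,0,-0.0015,0.0043,0.002],[0.0,0,-0.0025,0.0043,0],[0.0,0,-0.0025,0.0043,0],[0.0,0,-0.0025,0.0043,0],[0.0,0,0,0,0],[0.0,0,0,0,0]]
  ]
}}

```text
time_s: 17.83
tcp_pos: [0.5219, 0.2581, 0.1752]
tcp_rot: [-0.001, 0.999, 0.042, -0.0]
force: [-0.4, 3.6, -1.1]
width: 0.0302
grasp_force: 20.0
```

```bash
python3 st.py 0.5222 0.2571 0.1759 4.8
```

```text
t 17.8333 p [0.5219 0.2581 0.1752] yaw 4.79 tilt 0.08 F [-0.4  3.6 -1.1] w 0.0302 gf 20.0 q [0.27 0.35 1.52 0.   1.27 1.75]
turn(rad) -0.0001026296217628564 shift in tool axes after turn [ 0.0002  0.001  -0.0007]
```

Call:
{"method": "jog_arm", "body": {
  "commands": [
    [[0.0,0,-0.0035,0.0043,0],[0.0,0,-0.0025,0.0043,0],[0.0,0,-0.0025,0.0043,0],[0.0,0,-0.0025,0.0043,0],[0.0,0,0,0,0],[0.0,0,0,0,0]]
  ]
}}

```text
time_s: 18.33
tcp_pos: [0.5208, 0.2685, 0.1577]
tcp_rot: [-0.0, 0.999, 0.042, -0.001]
force: [-0.5, 4.2, -1.9]
width: 0.0307
grasp_force: 20.0
```

```bash
python3 st.py 0.5212 0.2681 0.1586 4.8
```

```text
t 18.3333 p [0.5208 0.2685 0.1577] yaw 4.79 tilt 0.08 F [-0.5  4.2 -1.9] w 0.0307 gf 20.0 q [0.29 0.37 1.53 0.   1.24 1.77]
turn(rad) -0.00011180067075659827 shift in tool axes after turn [ 0.0004  0.0004 -0.0009]
```

Call:
{"method": "jog_arm", "body": {
  "commands": [
    [[0.0,0,-0.0035,0.0043,0],[0.0,0,-0.0025,0.0043,0],[0.0,0,-0.0025,0.0043,0],[0.0,0,-0.0025,0.0043,0],[0.0,0,-0.0025,0.0043,0],[0.0,0,-0.0025,0.0043,0],[0.0,0,0,0,0],[0.0,0,0,0,0]]
  ]
}}

```text
time_s: 19.0
tcp_pos: [0.5196, 0.2842, 0.132]
tcp_rot: [0.0, 0.999, 0.042, -0.001]
force: [-0.6, 2.0, -1.2]
width: 0.0302
grasp_force: 20.0
```

```bash
python3 st.py 0.52 0.288 0.1145 4.8
```

```text
t 19.0 p [0.5196 0.2842 0.132 ] yaw 4.79 tilt 0.07 F [-0.6  2.  -1.2] w 0.0302 gf 20.0 q [0.31 0.4  1.55 0.   1.19 1.8 ]
turn(rad) -0.00011963887518119665 shift in tool axes after turn [ 0.0007 -0.0037  0.0175]
```

Call:
{"method": "jog_arm", "body": {
  "commands": [
    [[0.0,0,-0.0014,0.0043,0],[0.0,0,-0.0012,0.0043,0],[0.0,0,-0.0012,0.0043,0],[0.0,0,0,0,0],[0.0,0,0,0,0]]
  ]
}}

```text
time_s: 19.42
tcp_pos: [0.5195, 0.2887, 0.1194]
tcp_rot: [-0.001, 0.999, 0.042, -0.0]
force: [-0.2, 5.0, -1.6]
width: 0.0303
grasp_force: 20.0
```

```bash
python3 st.py 0.52 0.288 0.1145 4.8
```

```text
t 19.4167 p [0.5195 0.2887 0.1194] yaw 4.77 tilt 0.07 F [-0.2  5.  -1.6] w 0.0303 gf 20.0 q [0.32 0.42 1.56 0.   1.16 1.81]
turn(rad) -0.0004905155433775343 shift in tool axes after turn [0.0005 0.0007 0.0049]
```

Call:
{"method": "jog_arm", "body": {
  "commands": [
    [[0.0,0,0,0.002,0],[0.0,0,0,0.001,0],[0.0,0,0,0,0],[0.0,0,0,0,0]]
  ]
}}

```text
time_s: 19.75
tcp_pos: [0.52, 0.2883, 0.1172]
tcp_rot: [-0.0, 0.999, 0.042, 0.001]
force: [0.5, 4.6, 1.8]
width: 0.0308
grasp_force: 20.0
```

```bash
python3 st.py
```

```text
t 19.75 p [0.52   0.2883 0.1172] yaw 4.77 tilt 0.08 F [0.5 4.6 1.8] w 0.0308 gf 20.0 q [0.32 0.42 1.56 0.   1.16 1.81]
```

Call:
{"method": "jog_arm", "body": {
  "commands": [
    [[0.045,0,0,0,0],[0.045,0,0,0,0],[0.093,0,0,0,0],[0.093,0,0,0,0],[0.093,0,0,0,0],[0.093,0,0,0,0],[0.093,0,0,0,0],[0.093,0,0,0,0]]
  ]
}}

```text
time_s: 20.42
tcp_pos: [0.5196, 0.2878, 0.1167]
tcp_rot: [0.0, 0.999, 0.042, -0.0]
force: [0.9, -0.2, 0.3]
width: 0.0793
grasp_force: 0.0
```

Call:
{"method": "jog_arm", "body": {
  "commands": [
    [[0.093,0,0,0,0],[0.093,0,0,0,0],[0.093,0,0,0,0],[0.093,0,0,0,0],[0.093,0,0,-0.02,0],[0.093,0,0,-0.03,0],[0.093,0,0,-0.03,0],[0.093,0,0,-0.03,0]]
  ]
}}

```text
time_s: 21.08
tcp_pos: [0.5193, 0.2878, 0.2278]
tcp_rot: [0.0, 0.999, 0.042, -0.0]
force: [1.0, -0.0, 0.0]
width: 0.0927
grasp_force: 0.0
```

Call:
{"method": "jog_arm", "body": {
  "commands": [
    [[0.093,0,0.02,-0.02,0],[0.093,0,0.04,0,0],[0.093,0,0.04,0,0],[0.093,0,0.04,0,0],[0.093,0,0.04,0,0],[0.093,0,0.04,0,0],[0.093,0,0.04,0,0],[0.093,0,0.04,0,0]]
  ]
}}

```text
time_s: 21.75
tcp_pos: [0.5444, -0.0129, 0.247]
tcp_rot: [0.0, 0.999, 0.042, 0.0]
force: [0.9, -0.6, -0.3]
width: 0.0928
grasp_force: 0.0
```

Call:
{"method": "jog_arm", "body": {
  "commands": [
    [[0.093,0,0.04,0,0],[0.093,0,0.04,0,0],[0.093,0,0.04,0,0],[0.093,0,0.04,0,0],[0.093,0,0,0,0],[0.093,0,0,0,0]]
  ]
}}

```text
time_s: 22.25
tcp_pos: [0.5577, -0.1727, 0.2462]
tcp_rot: [-0.0, 0.999, 0.04, -0.0]
force: [0.4, 0.5, -0.3]
width: 0.0928
grasp_force: 0.0
```

```bash
python3 st.py
python3 - <<'E'
from h import *
t=cam("top")["color"];s=cam("side")["color"]
cv2.imwrite("pics/end_t.png",t);cv2.imwrite("pics/end_s.png",s)
t0=cv2.imread("pics/top0.png");s0=cv2.imread("pics/side0.png")
r=np.hstack([crop(t,140,170,80,110,2.5),crop(s,250,150,80,110,2.5),crop(t0,140,170,80,110,2.5),crop(s0,250,150,80,110,2.5)])
q=np.hstack([crop(t,255,130,230,190,1.72),crop(s,260,200,230,190,1.76)])
h=min(600-r.shape[0],q.shape[0]); w=min(800,q.shape[1]); o=np.zeros((r.shape[0]+h,800,3),np.uint8); o[:r.shape[0]]=r[:,:800]; o[r.shape[0]:,:w]=cv2.resize(q,(w,h)) 
cv2.imwrite("pics/g6.png",o)
E
```

```text
t 22.25 p [ 0.5577 -0.1727  0.2462] yaw 4.55 tilt 0.04 F [ 0.4  0.5 -0.3] w 0.0928 gf 0.0 q [-0.49  0.3   1.41  0.    1.43  1.  ]Traceback (most recent call last):
  File "<stdin>", line 6, in <module>
    return _nx.concatenate(arrs, 1, dtype=dtype, casting=casting)
           ~~~~~~~~~~~~~~~^^^^^^^^^^^^^^^^^^^^^^^^^^^^^^^^^^^^^^^
ValueError: all the input array dimensions except for the concatenation axis must match exactly, but along dimension 0, the array at index 0 has size 327 and the array at index 1 has size 334
```

```bash
python3 - <<'E'
from h import *
t,s,t0,s0=[cv2.imread(f"pics/{n}.png") for n in("end_t","end_s","top0","side0")]
r=np.hstack([crop(a,x,y,80,110,2.5) for a,x,y in((t,140,170),(t0,140,170),(s,250,150),(s0,250,150))])
q=np.hstack([crop(t,255,130,230,180,1.739)[:,:400],crop(s,260,200,230,180,1.739)[:,:400]])
cv2.imwrite("pics/g6.png",np.vstack([r,q])[:600])
# grip silhouette shift versus start
for a,b,x,y in((t,t0,140,170),(s,s0,250,150)):
    d=cv2.absdiff(a,b)[y:y+110,x:x+80].max(2); print("changed px in stand crop",(d>40).sum())
E
python3 m2.py
```

```text
changed px in stand crop 35
changed px in stand crop 76
side [398. 296.] area 96 u,n on z=0.030 0.636 0.079
side [347. 301.] area 139 u,n on z=0.030 0.519 0.082
side [363. 300.] area 147 u,n on z=0.030 0.555 0.084
side [380. 300.] area 107 u,n on z=0.030 0.593 0.089
side [333. 304.] area 138 u,n on z=0.030 0.487 0.087
side [318. 307.] area 117 u,n on z=0.030 0.452 0.092
top [322. 211.] area 12549 u,n on z=0.030 0.536 -0.123
top [406. 211.] area 37 u,n on z=0.030 0.568 0.059
```

View pics/g6.png

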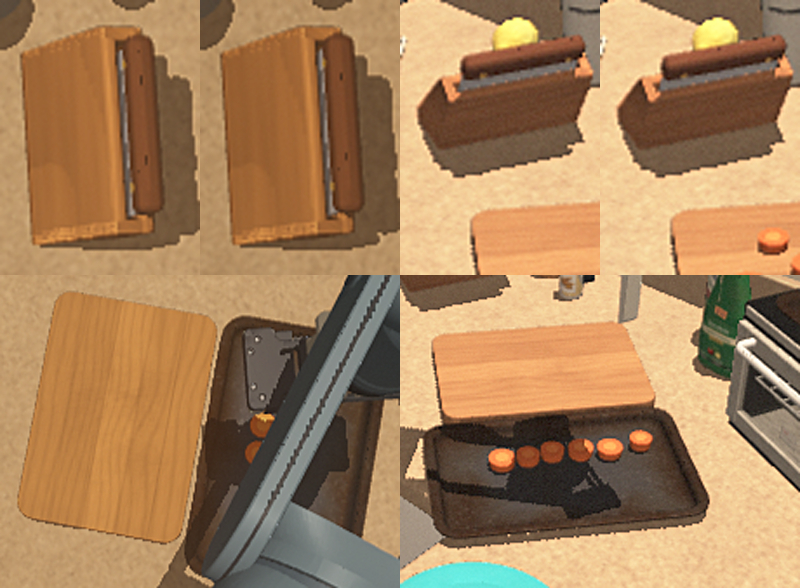

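The scraper sits in the wooden slot as at the start: the now and start crops match in both views, with only 35 changed pixels in the top one. All six slices lie in the tray, at (500,460) to (640,440) in the side panel. The board is empty and in place, and the mill and jar are untouched.

```bash
python3 -c "
from plant import robot
print(robot.job_done())"
```

```text
the job is handed in; nothing more can be done
None
```

I handed the job in at about 22 s of the 59 s allowed: all six carrot slices are in the baking tray, and the scraper is back in its wooden stand, matching its starting pictures in both views.

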